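# Change the spool of sanding tape on the bench dispenser

### The job

The sanding tape dispenser has run out: lift the empty spool off its upright spindle and stand it upright in the wooden tray, then put the full spool of sanding tape on the spindle so that it sits fully down on the dispenser's base, flange down. Lower both gently instead of letting them drop, and leave the spray bottle, the jar and the wooden blank where they are.

Things in the scene. Friction and masses are not known exactly. Their poses are not given: they have to be found in the camera images.
- holder: Tape dispenser, fixed: dark steel base 150 mm (x -85 to +65) by 125 mm (y), 18 mm thick. Upright steel spindle, diameter 18 mm, on the origin's axis, 95 mm above the base top (tip 113 mm above the bench), last 12 mm tapered to 6 mm. Upright aluminium tear-off strip 5 mm thick, 100 mm wide (y) at x = -78 mm, up to 63 mm high. Origin: spindle axis, at the underside; z up.
- seat (a point): Point on the dispenser's spindle axis at the height of the base plate's top, where a seated spool's underside centre lies; z up.
- empty_spool: Empty white plastic spool, at the start seated on the spindle: bare tube of outer diameter 44 mm, 85 mm high, with a through bore of 26 mm, and one flange of diameter 100 mm, 6 mm thick, at its foot. About 90 g. Origin: centre of the underside; z along the tube, up. The tube's top can be gripped from above across its 44 mm.
- full_spool: Full spool, at the start standing on the bench: the same white spool (tube 44 mm, bore 26 mm, 85 mm high, flange 100 by 6 mm at the foot), wound with brown sanding tape to a diameter of 92 mm from 6 to 52 mm above the underside; the bare tube stands 33 mm above the tape. About 350 g. Origin: centre of the underside; z along the tube, up.
- tray: Square open tray of light wood, fixed to the bench, 200 by 200 mm outside and 45 mm high, walls and floor 6 mm thick. Origin: centre of the underside; x, y along its sides, z up.
- tray_in (a point): Centre of the tray's inner floor.
- spray_bottle: Dark spray bottle, diameter 68 mm, about 182 mm high, a bystander. Origin: centre of the underside; z up.
- paste_jar: Jar with a white lid, diameter 72 mm, 70 mm high, a bystander. Origin: centre of the underside; z up.
- temple_blank: Carved dark wooden spectacle temple lying flat on the bench, about 175 mm long (its x) and 12 mm thick, a bystander. Origin: near its middle, at the underside.
Things that resemble listed ones, but are neither listed nor needed, are in the scene too. Leave any green look-alike of the empty_spool alone.

How it is judged (in metres and radians):
At the end, for the whole second after the job is handed in: Full spool on the spindle, flange down: underside within 4 mm of the base plate, centre within 8 mm of the axis, upright within 0.08 rad. Empty spool standing on the tray floor (within 5 mm), centre within 70 mm of the tray centre, upright within 0.1 rad. Both at rest (horizontal distance between full_spool and seat below 0.008 m and z of full_spool in the frame of seat between -0.004 and 0.004 m and angle between full_spool's own z axis and vertical below 0.08 rad and z of empty_spool in the frame of tray_in between -0.005 and 0.005 m and horizontal distance between empty_spool and tray_in below 0.07 m and angle between empty_spool's own z axis and vertical below 0.1 rad and linear speed of each of full_spool, empty_spool below 0.02 m/s); the robot touches nothing.
It fails at once if the empty spool is dropped: faster than 0.7 m/s while the fingers do not touch it (a free fall of over 25 mm) (linear speed of empty_spool above 0.7 m/s and contact force between the fingers and empty_spool below 0.05 N).
It fails at once if the full spool is dropped: faster than 0.7 m/s while the fingers do not touch it (a free fall of over 25 mm) (linear speed of full_spool above 0.7 m/s and contact force between the fingers and full_spool below 0.05 N).
It fails at once if the spray bottle is moved by more than 30 mm (distance of spray_bottle from where it was at the start of the episode above 0.03 m).
It fails at once if the paste jar is moved by more than 30 mm (distance of paste_jar from where it was at the start of the episode above 0.03 m).
It fails at once if the wooden temple blank is moved by more than 30 mm (distance of temple_blank from where it was at the start of the episode above 0.03 m).
It also fails if it takes over 61 s, if anything falls off the work surface, if the arm or the gripper's body presses on something with over 40 N, if the wrist force passes 120 N, or if a joint passes its speed limit or range.

### The arm

A 6-joint arm with a two-finger parallel gripper is mounted at the origin on the work surface. World frame = base frame: x ahead of the robot, y to its left, z up, the work surface at z = 0. Lengths are in m, angles in degrees, forces in N, time in s.
With the tool pointing down it reaches from about 0.25 to 0.725 m from the base axis. Payload 9.7 kg.
Tool frame: the origin (TCP) lies between the finger pads; the fingertips stand bot.tcp_to_tips ahead of it and the grasp point (between the pads) lies 2 mm behind it (bot.tcp_to_tips is the distance from the TCP to the fingertips, in m); z points along the fingers, y is the line along which they close (so a half turn about z gives the same grasp; the last joint's range is limited). The gripper opens to 85 mm and grips with 20 to 120 N. Pads are 22 mm wide; open, the fingers measure 114 mm over their backs; the gripper's body (76 mm by 85 mm) begins 54 mm behind the grasp point. The pads swing forward as they close: fully open they stand 13 mm farther back than shut.
Start: joints at [-75.573, 4.979, 10.078, 95.1, 0, 90], TCP at [0.137, -0.533, 0.248] pointing down, gripper open.
Joint ranges: [-179.16, 179.16], [-48.56, 103.87], [-65.8, 70.77], [-126.05, 130.52], [-82.76, 87.17], [-180, 180]. Speed limits (degrees/s): [127.2, 127.2, 147.25, 180, 180, 180].

### API

Orientations are given as [roll, pitch, yaw] about the fixed x, y, z axes, in that order (R = Rz(yaw) Ry(pitch) Rx(roll)).
In Python, from workcell import sensors, camera, camera_params, bot gives the robot as it stands.
- The arm moves only by the tool apply_moves, never from a script. Its argument "motion" is a list of rows, each an object with "jaw": the opening, from -1 (shut) to 1 (fully open); "xyz": the shift along the tool's x, y, z in mm, a list of three; "twist": the turn about the tool's z in rad. A call has 1 to 5 rows; each row is the pose to reach, as a shift and turn from the pose commanded when the call began, along the tool's axes at that moment; what a row does not reach only later rows make up. A row lasts 1/8 s, in which the tool goes at most 62.5 mm and 10.7 degrees, less where a joint would pass 70% of its speed; a pose out of reach is approached as far as the arm can. A call with a gripper value outside its range is refused whole. The fingers move at their own pace and stop on an object; "grip_force" is the grip in N (left out, the last holds). Time passes only in rows, so rows that repeat a pose let the fingers close. It gives the time, the measured TCP pose, the force, the opening and the grip force at its end, in the units of the state.
- sensors.get_obs(): the state, without advancing time (a new reading comes with each control period).
- camera(name): name is "scene" or "top"; returns (picture, depth): 384x512x3 uint8, red, green, blue; 384x512 float32, m along the optical axis (not along the pixel's ray), 0 where there is no reading.
- camera_params(name): a dict with "mtx" (3x3 intrinsics, pixels), "rvec" (rotation vector, rad) and "tvec" (3), from world to camera coordinates, as OpenCV has them. Camera axes: x right, y down, z forward; pixel columns grow to the right and rows downward; lengths in m; the calibration is good to about 2 mm. A picture is of the moment at which its call begins. camera_params takes no time and is no camera call.
- bot.job_done(): hands the job in; it is judged then, once.
The state is a dict: "time": time; "q": joint angles; "qd": joint speeds; "joint_efforts": joint torques, N m; "ee_pos": TCP position; "tcp_rot": TCP orientation; "wrist_force": force on the tool from outside, world axes, zero at the start; "torque": the same for the moment, N m; "opening": finger opening in m; "grasp_force": force on a finger pad.
Only numpy, scipy, OpenCV 4.12 (cv2) and the standard library are available. Lean on these libraries where they do the work, as an engineer would, in place of code of your own. Each camera call takes 0.05 s, during which the arm holds its last target. There are 200 camera calls.

## Working session

There is one attempt and no reset: what is moved stays moved. The work goes in short steps, Python scripts to look and compute and a tool call to move; the robot and the scene stay as the last step left them, time stands still between calls to the robot, and variables do not carry over. Pictures are saved under pics/ and viewed, at most 10 in all, crops included, and the job is handed in when it is done.

Besides the shell and the picture viewer there is one more tool, called after "Request:" in YAML: its name, and indented under it one key for each argument. apply_moves: Moves the arm, as the interface text tells. Its arguments: {"type":"object","properties":{"motion":{"type":"array","items":{"type":"object","properties":{"jaw":{"type":"number"},"xyz":{"type":"array","items":{"type":"number"}},"twist":{"type":"number"}}}},"grip_force":{"type":"number"}},"required":["motion"]}

```bash
mkdir -p pics
cat > h.py <<'E'
import numpy as np, cv2
from workcell import sensors, camera, camera_params, bot
def cloud(n):
    im,d=camera(n); p=camera_params(n); R=cv2.Rodrigues(np.array(p["rvec"],float))[0]; t=np.array(p["tvec"],float).ravel(); K=np.array(p["mtx"])
    v,u=np.mgrid[0:384,0:512]
    c=np.stack([(u-K[0,2])/K[0,0]*d,(v-K[1,2])/K[1,1]*d,d],-1)
    w=(c-t)@R; w[d==0]=np.nan
    return im,w
def save(n,im): cv2.imwrite("pics/"+n+".png",im[:,:,::-1])
E
python3 - <<'E'
from h import *
a,wa=cloud("top"); b,wb=cloud("scene")
np.savez("s0.npz",a=a,wa=wa,b=b,wb=wb)
save("top0",a); save("scene0",b)
print(bot.tcp_to_tips, sensors.get_obs())
E
```

```text
0.017 {'time': 0.1, 'q': array([-7.55728138e+01,  5.00811572e+00,  1.00394843e+01,  9.50994421e+01,
       -4.41604094e-04,  8.99995720e+01]), 'qd': array([-0.00730406, -0.04455935,  0.20565461,  0.04994518,  0.05309251,
       -0.0029702 ]), 'joint_efforts': array([-2.96550643e-04, -5.21559763e+01,  4.65653801e+01,  1.60515367e-02,
        7.00506985e-05,  1.19253318e-05]), 'ee_pos': array([ 0.13698498, -0.53248053,  0.24765674]), 'tcp_rot': array([-1.79931926e+02,  4.41095261e-04,  1.44276147e+01]), 'wrist_force': array([-0.63294908, -0.11988654, -0.33619928]), 'torque': array([ 0.02836816,  0.04696386, -0.02542124]), 'grasp_force': 0.0, 'opening': 0.08498701937446963}
```

View pics/top0.png

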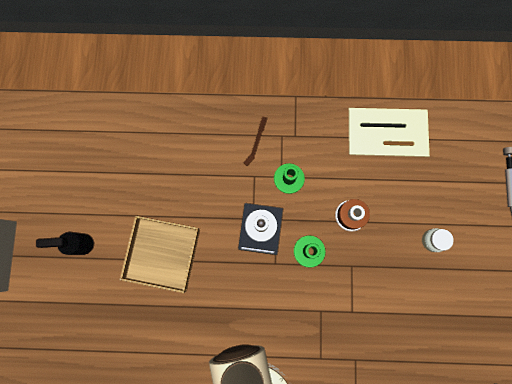

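View pics/scene0.png

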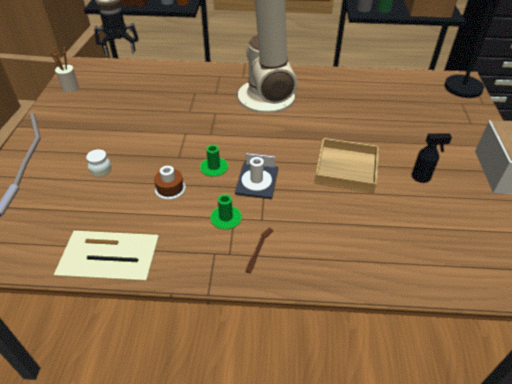

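Candidates for the empty spool: the white one on the dark base, top (261,225) / scene (257,177), or the green look-alikes at top (289,178) and (310,250). I choose the white one. The full spool is the brown-wound one at top (353,213), and the jar is at (438,240). The tray is at (160,254), the bottle at (70,243) and the blank at (257,142).

```bash
cat >> h.py <<'E'
def circ(pts):
    # robust centre/radius of the outline of a flat xy point set
    (x,y),r=cv2.minEnclosingCircle((pts*1000).astype(np.float32)); return np.round([x,y,r],1)
def fitc(p):
    A=np.c_[2*p,np.ones(len(p))]; s=np.linalg.lstsq(A,(p**2).sum(1),rcond=None)[0]
    return np.round(np.r_[s[:2],np.sqrt(s[2]+s[0]**2+s[1]**2)]*1000,1)
def castz(n,uv,z):
    p=camera_params(n); R=cv2.Rodrigues(np.array(p["rvec"],float))[0]; t=np.array(p["tvec"],float).ravel(); K=np.array(p["mtx"])
    d=(np.c_[uv,np.ones(len(uv))]@np.linalg.inv(K).T)@R; c=-R.T@t
    return (c+d*((z-c[2])/d[:,2])[:,None])[:,:2]
E
python3 - <<'E'
from h import *
s=np.load("s0.npz")
for n,i,w,c in (("top",s['a'],s['wa'],[(261,225),(353,213),(160,254),(438,240),(70,243),(289,178),(310,250),(257,142)]),("scene",s['b'],s['wb'],[(257,177),(168,180),(348,165),(98,163),(428,160),(225,212),(213,162),(260,250)])):
    for k,(u,v) in enumerate(c):
        q=w[v-1:v+2,u-1:u+2].reshape(-1,3); print(n,k,np.round(np.nanmedian(q,0)*1000))
    white=(i.min(-1)>140)&(np.ptp(i.astype(int),axis=-1)<40)
    for nm,(u,v),zl,zh in (("emptytube",c[0],.095,.11),("emptyflange",c[0],.018,.03),("fulltube",c[1],.077,.093),("tape",c[1],.045,.06)):
        m=np.zeros(w.shape[:2],bool); m[v-35:v+35,u-35:u+35]=1
        m&=(w[...,2]>zl)&(w[...,2]<zh)
        if nm!="tape": m&=white
        p=w[m]; 
        if len(p)>3: print(n,nm,len(p),circ(p[:,:2]),np.round(np.median(p,0)*1000,1))
    # tray rim
    u,v=c[2]; m=np.zeros(w.shape[:2],bool); m[v-55:v+55,u-55:u+55]=1; m&=(w[...,2]>.038)&(w[...,2]<.05)
    print(n,"tray",m.sum(),cv2.minAreaRect((w[m][:,:2]*1000).astype(np.float32)))
    u,v=c[0]; m=np.zeros(w.shape[:2],bool); m[v-30:v+30,u-30:u+30]=1; m&=(w[...,2]>.012)&(w[...,2]<.022)&(i.max(-1)<90)
    print(n,"base",m.sum(),cv2.minAreaRect((w[m][:,:2]*1000).astype(np.float32)))
a,b=s['a'],s['b']
f=lambda x:cv2.resize(x,None,fx=4,fy=4,interpolation=cv2.INTER_CUBIC)
save("crop0",np.hstack([f(a[150:280,225:325]),f(b[140:270,150:250][:,:])]))
E
```

```text
top 0 [532.  -8. 103.]
top 1 [ 580. -281.   82.]
top 2 [439. 308.   6.]
top 3 [ 506. -536.   69.]
top 4 [463. 538. 125.]
top 5 [679. -88.  84.]
top 6 [ 466. -165.   -1.]
top 7 [812.  13.  11.]
top emptytube 112 [538.9  -7.8  21.8] [538.2  -8.2 102.5]
top emptyflange 588 [522.2   6.5  71. ] [534.3  -6.5  23.2]
top fulltube 111 [ 580.8 -293.9   21.8] [ 580.4 -293.1   84. ]
top tape 520 [ 580.5 -293.7   46.2] [ 577.4 -288.7   51.6]
top tray 562 ((441.9988708496094, 301.8222351074219), (201.00762939453125, 200.0237579345703), 80.52716064453125)
top base 895 ((528.8076782226562, -6.214447021484375), (124.02102661132812, 148.29641723632812), 83.92229461669922)
scene 0 [559.  -6.  54.]
scene 1 [ 598. -291.   59.]
scene 2 [427. 308.   7.]
scene 3 [ 534. -540.   61.]
scene 4 [493. 546. 101.]
scene 5 [715. -93.  50.]
scene 6 [ 482. -161.   41.]
scene 7 [817.  19.   2.]
scene emptytube 84 [540.5 -12.3  24.6] [542.6  -9.8 103.6]
scene emptyflange 340 [522.1 -18.8  70.6] [553.9  -7.5  25.1]
scene fulltube 84 [ 581.5 -299.3   24.7] [ 583.6 -296.3   85.7]
scene tape 321 [ 583.  -298.5   47.9] [ 597.3 -287.2   53.3]
scene tray 435 ((440.82623291015625, 298.4751281738281), (199.8131561279297, 208.9709930419922), 80.59575653076172)
scene base 387 ((533.5203857421875, -8.845367431640625), (121.7903823852539, 148.6863250732422), 84.05081939697266)
```

View pics/crop0.png

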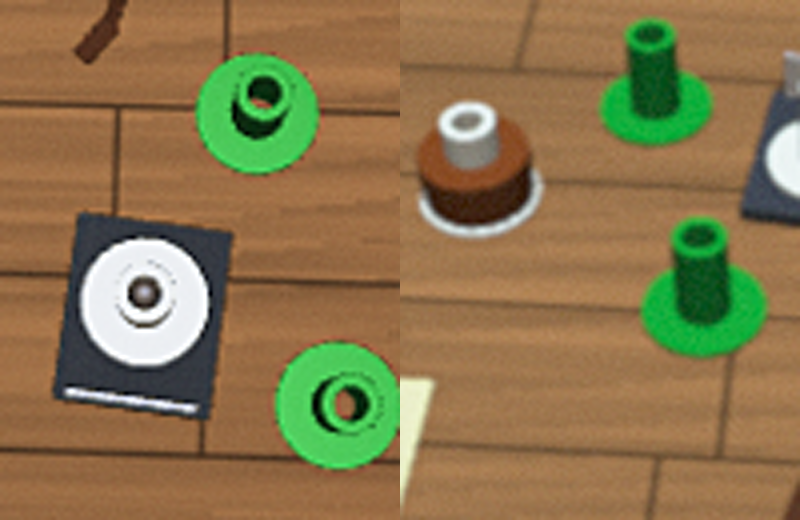

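The crop confirms the choice. The white spool at crop (145,300), with the spindle tip in its bore, sits on the dark base. The green look-alikes are at (265,100), (345,405) and (700,290), and the full spool is at (470,120). Moving above the empty spool at (539,-8).

Request:
apply_moves:
  motion:
    - {"xyz": [60,-47,0],"twist": 0.05,"jaw": 1}
    - {"xyz": [110,-86,0],"twist": 0.1,"jaw": 1}
    - {"xyz": [157,-123,0],"twist": 0.15,"jaw": 1}
    - {"xyz": [204,-160,0],"twist": 0.2,"jaw": 1}
    - {"xyz": [251,-197,0],"twist": 0.252,"jaw": 1}

```text
time: 0.72
ee_pos: [0.3277, -0.2828, 0.2481]
tcp_rot: [180.0, -0.0, -0.1]
wrist_force: [0.5, -0.8, -0.2]
opening: 0.0854
grasp_force: 0.0
```

Request:
apply_moves:
  motion:
    - {"xyz": [36,-46,0],"jaw": 1}
    - {"xyz": [72,-92,0],"jaw": 1}
    - {"xyz": [108,-139,0],"jaw": 1}
    - {"xyz": [144,-186,0],"jaw": 1}
    - {"xyz": [180,-233,0],"jaw": 1}

```text
validation failed for argument at $.mo...
```

Request:
apply_moves:
  motion:
    - {"xyz": [28,-39,0],"jaw": 1}
    - {"xyz": [28,-39,0],"jaw": 1}
    - {"xyz": [28,-39,40],"jaw": 1}
    - {"xyz": [28,-39,60],"jaw": 1}
    - {"xyz": [28,-39,60],"jaw": 1}

```text
validation failed for argument at $.mo...
```

Request:
apply_moves:
  motion:
    - {"xyz": [36,-46,0],"twist": 0,"jaw": 1}
    - {"xyz": [72,-92,0],"twist": 0,"jaw": 1}
    - {"xyz": [108,-139,0],"twist": 0,"jaw": 1}
    - {"xyz": [144,-186,0],"twist": 0,"jaw": 1}
    - {"xyz": [180,-233,0],"twist": 0,"jaw": 1}

```text
time: 1.35
ee_pos: [0.5079, -0.0497, 0.2481]
tcp_rot: [180.0, 0.0, 0.0]
wrist_force: [0.4, -1.4, 1.2]
opening: 0.0856
grasp_force: 0.0
```

Request:
apply_moves:
  motion:
    - {"xyz": [28,-39,0],"twist": 0,"jaw": 1}
    - {"xyz": [28,-39,0],"twist": 0,"jaw": 1}
    - {"xyz": [28,-39,40],"twist": 0,"jaw": 1}
    - {"xyz": [28,-39,60],"twist": 0,"jaw": 1}
    - {"xyz": [28,-39,60],"twist": 0,"jaw": 1}

```text
time: 1.98
ee_pos: [0.5339, -0.0132, 0.1868]
tcp_rot: [180.0, 0.2, -0.0]
wrist_force: [0.2, 0.1, -0.1]
opening: 0.0853
grasp_force: 0.0
```

Request:
apply_moves:
  motion:
    - {"xyz": [5,-5,30],"twist": 0,"jaw": 1}
    - {"xyz": [5,-5,60],"twist": 0,"jaw": 1}
    - {"xyz": [5,-5,85],"twist": 0,"jaw": 1}
    - {"xyz": [5,-5,101],"twist": 0,"jaw": 1}
    - {"xyz": [5,-5,101],"twist": 0,"jaw": 1}

```text
time: 2.6
ee_pos: [0.5398, -0.0078, 0.0872]
tcp_rot: [180.0, 0.0, -0.0]
wrist_force: [-0.3, -0.2, 0.4]
opening: 0.0854
grasp_force: 0.0
```

Request:
apply_moves:
  motion:
    - {"xyz": [0,0,0],"twist": 0,"jaw": -1}
    - {"xyz": [0,0,0],"twist": 0,"jaw": -1}
    - {"xyz": [0,0,0],"twist": 0,"jaw": -1}
    - {"xyz": [0,0,0],"twist": 0,"jaw": -1}
    - {"xyz": [0,0,0],"twist": 0,"jaw": -1}
  grip_force: 40

```text
time: 3.22
ee_pos: [0.5407, -0.0076, 0.0885]
tcp_rot: [180.0, -0.1, -0.0]
wrist_force: [-0.9, 0.2, 5.9]
opening: 0.0425
grasp_force: 41.0
```

Request:
apply_moves:
  motion:
    - {"xyz": [0,0,-10],"twist": 0,"jaw": -1}
    - {"xyz": [0,0,-35],"twist": 0,"jaw": -1}
    - {"xyz": [0,0,-65],"twist": 0,"jaw": -1}
    - {"xyz": [0,0,-95],"twist": 0,"jaw": -1}
    - {"xyz": [0,0,-125],"twist": 0,"jaw": -1}

```text
time: 3.85
ee_pos: [0.54, -0.0076, 0.2138]
tcp_rot: [180.0, -0.0, -0.0]
wrist_force: [-0.4, 0.3, -1.3]
opening: 0.0423
grasp_force: 40.8
```

Request:
apply_moves:
  motion:
    - {"xyz": [-8,-25,-5],"twist": 0,"jaw": -1}
    - {"xyz": [-21,-65,-5],"twist": 0,"jaw": -1}
    - {"xyz": [-34,-107,-5],"twist": 0,"jaw": -1}
    - {"xyz": [-48,-150,-5],"twist": 0,"jaw": -1}
    - {"xyz": [-62,-194,-5],"twist": 0,"jaw": -1}

```text
time: 4.47
ee_pos: [0.4962, 0.0525, 0.2168]
tcp_rot: [-177.5, 0.1, 4.7]
wrist_force: [0.2, -0.2, -1.5]
opening: 0.0424
grasp_force: 40.8
```

Request:
apply_moves:
  motion:
    - {"xyz": [-13,-41,0],"twist": 0,"jaw": -1}
    - {"xyz": [-26,-80,0],"twist": 0,"jaw": -1}
    - {"xyz": [-34,-105,0],"twist": 0,"jaw": -1}
    - {"xyz": [-37,-115,0],"twist": 0,"jaw": -1}
    - {"xyz": [-37,-115,0],"twist": 0,"jaw": -1}

```text
time: 5.1
ee_pos: [0.4612, 0.0989, 0.2224]
tcp_rot: [-174.9, 0.2, 9.3]
wrist_force: [-0.4, 0.3, -1.5]
opening: 0.0423
grasp_force: 40.9
```

Run:
```python
from h import *
o=sensors.get_obs(); print({k:np.round(o[k],3) for k in o})
a,_=cloud("top"); b,_=cloud("scene"); save("p1",np.hstack([a[100:350,100:400],b[50:300,100:400]]))
```

```text
{'time': np.float64(5.1), 'q': array([  9.214,  -6.086,  -3.89 ,  92.392,   5.086, 179.94 ]), 'qd': array([ 0.91 ,  0.554,  0.263, -0.162,  0.526,  0.032]), 'joint_efforts': array([  0.16 , -40.992,  47.27 ,   0.129,   0.339,   0.   ]), 'ee_pos': array([0.461, 0.099, 0.222]), 'tcp_rot': array([-174.914,    0.19 ,    9.274]), 'wrist_force': array([-0.364,  0.307, -1.516]), 'torque': array([-0.089,  0.006,  0.006]), 'grasp_force': np.float64(40.858), 'opening': np.float64(0.042)}
```

View pics/p1.png

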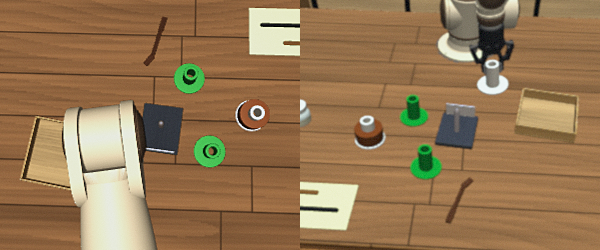

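The top view shows the spool held left of the freed spindle (160,125), and the tray is clear. Joint 6 is at its 180° limit, so I'll turn the tool the other way.

Request:
apply_moves:
  motion:
    - {"xyz": [0,0,0],"twist": -0.15,"jaw": -1}
    - {"xyz": [0,0,0],"twist": -0.3,"jaw": -1}
    - {"xyz": [0,0,0],"twist": -0.45,"jaw": -1}
    - {"xyz": [0,0,0],"twist": -0.6,"jaw": -1}
    - {"xyz": [0,0,0],"twist": -0.75,"jaw": -1}

```text
time: 5.82
ee_pos: [0.4614, 0.0985, 0.2222]
tcp_rot: [-176.1, -3.3, 52.4]
wrist_force: [-1.1, -0.1, -0.9]
opening: 0.0424
grasp_force: 41.0
```

Request:
apply_moves:
  motion:
    - {"xyz": [0,0,0],"twist": 0,"jaw": -1}
    - {"xyz": [0,0,0],"twist": 0,"jaw": -1}

```text
time: 6.08
ee_pos: [0.4613, 0.0986, 0.2223]
tcp_rot: [-176.1, -3.3, 51.9]
wrist_force: [0.0, 0.2, -1.2]
opening: 0.0424
grasp_force: 40.9
```

```bash
cat >> h.py <<'E'
from scipy.spatial.transform import Rotation as Ro
def plan(*goals):
    # world TCP goals (mm) -> shifts in current tool axes; also twist making the closing axis horizontal
    o=sensors.get_obs(); R=Ro.from_euler('xyz',o['tcp_rot'],degrees=True).as_matrix(); p=o['ee_pos']*1000
    t=np.arctan2(R[2,1],R[2,0]); t=(t+np.pi/2)%np.pi-np.pi/2
    print("pos",np.round(p,1),"toolz",np.round(R[:,2],4),"tooly",np.round(R[:,1],3),"twist",round(t,3),"q",np.round(o['q'],1))
    for g in goals: print(g,np.round(R.T@(np.array(g)-p),1))
E
python3 - <<'E'
from h import *
plan((442,295,222),(442,295,120),(442,295,85),(442,295,77))
E
```

```text
pos [461.3  98.6 222.3] toolz [-0.0179  0.0869 -0.9961] tooly [ 0.788 -0.613 -0.068] twist -0.866 q [  9.2  -6.1  -3.9  92.4   5.1 137.2]
(442, 295, 222) [ 142.4 -135.5   17.7]
(442, 295, 120) [ 136.5 -128.6  119.3]
(442, 295, 85) [ 134.5 -126.2  154.2]
(442, 295, 77) [ 134.  -125.7  162.1]
```

Request:
apply_moves:
  motion:
    - {"xyz": [20,-19,2],"twist": -0.15,"jaw": -1}
    - {"xyz": [52,-49,6],"twist": -0.33,"jaw": -1}
    - {"xyz": [88,-84,11],"twist": -0.51,"jaw": -1}
    - {"xyz": [122,-116,15],"twist": -0.69,"jaw": -1}
    - {"xyz": [142,-135,18],"twist": -0.866,"jaw": -1}

```text
time: 6.7
ee_pos: [0.4409, 0.2965, 0.2216]
tcp_rot: [180.0, -5.1, 102.1]
wrist_force: [0.8, -0.5, -1.3]
opening: 0.0421
grasp_force: 41.0
```

Request:
apply_moves:
  motion:
    - {"xyz": [0,0,0],"twist": 0,"jaw": -1}

```text
time: 6.82
ee_pos: [0.4409, 0.296, 0.2213]
tcp_rot: [-180.0, -5.1, 101.9]
wrist_force: [-0.2, -0.1, -1.3]
opening: 0.0424
grasp_force: 40.9
```

Run:
```python
from h import *
plan((442,295,120),(442,295,85),(442,295,77))
```

```text
pos [440.9 296.  221.3] toolz [-0.0186  0.0867 -0.9961] tooly [ 0.979  0.206 -0.   ] twist -0.003 q [3.150e+01 1.000e-01 1.900e+00 9.010e+01 4.800e+00 1.096e+02]
(442, 295, 120) [-10.2   0.9 100.8]
(442, 295, 85) [-13.3   1.  135.7]
(442, 295, 77) [-14.    1.  143.6]
```

Request:
apply_moves:
  motion:
    - {"xyz": [-3,0,30],"twist": 0,"jaw": -1}
    - {"xyz": [-7,0,70],"twist": 0,"jaw": -1}
    - {"xyz": [-10,0,105],"twist": 0,"jaw": -1}
    - {"xyz": [-12,0,122],"twist": 0,"jaw": -1}
    - {"xyz": [-13,0,132],"twist": 0,"jaw": -1}

```text
time: 7.45
ee_pos: [0.4418, 0.2928, 0.0889]
tcp_rot: [180.0, -5.1, 101.7]
wrist_force: [0.8, -0.2, -1.2]
opening: 0.0424
grasp_force: 40.9
```

Request:
apply_moves:
  motion:
    - {"xyz": [0,0,3],"twist": 0,"jaw": -1}
    - {"xyz": [0,0,6],"twist": 0,"jaw": -1}
    - {"xyz": [0,0,8],"twist": 0,"jaw": -1}
    - {"xyz": [0,0,10],"twist": 0,"jaw": -1}
    - {"xyz": [0,0,10],"twist": 0,"jaw": -1}
  grip_force: 25

```text
time: 8.07
ee_pos: [0.4416, 0.2948, 0.0803]
tcp_rot: [179.9, -5.2, 101.9]
wrist_force: [-2.1, 0.2, 5.4]
opening: 0.0425
grasp_force: 41.8
```

Request:
apply_moves:
  motion:
    - {"xyz": [0,0,1.5],"twist": 0,"jaw": -1}
    - {"xyz": [0,0,3],"twist": 0,"jaw": -1}
    - {"xyz": [0,0,3],"twist": 0,"jaw": -1}
  grip_force: 20

```text
time: 8.45
ee_pos: [0.4416, 0.2961, 0.0793]
tcp_rot: [179.8, -5.3, 101.9]
wrist_force: [-8.1, 3.7, 18.5]
opening: 0.0427
grasp_force: 43.7
```

Request:
apply_moves:
  motion:
    - {"xyz": [0,0,0],"twist": 0,"jaw": 0.15}
    - {"xyz": [0,0,0],"twist": 0,"jaw": 0.3}
    - {"xyz": [0,0,0],"twist": 0,"jaw": 0.7}
    - {"xyz": [0,0,0],"twist": 0,"jaw": 1}
    - {"xyz": [0,0,0],"twist": 0,"jaw": 1}

```text
time: 9.07
ee_pos: [0.4414, 0.2944, 0.0761]
tcp_rot: [180.0, -5.1, 101.8]
wrist_force: [-0.2, 0.1, -0.7]
opening: 0.0855
grasp_force: 0.0
```

Request:
apply_moves:
  motion:
    - {"xyz": [0,0,-20],"twist": 0,"jaw": 1}
    - {"xyz": [2,0,-50],"twist": 0,"jaw": 1}
    - {"xyz": [6,0,-90],"twist": 0,"jaw": 1}
    - {"xyz": [10,0,-130],"twist": 0,"jaw": 1}
    - {"xyz": [14,0,-150],"twist": 0,"jaw": 1}

```text
time: 9.7
ee_pos: [0.4416, 0.2953, 0.2293]
tcp_rot: [179.8, -5.1, 101.8]
wrist_force: [0.4, 0.4, 0.2]
opening: 0.0853
grasp_force: 0.0
```

Run:
```python
from h import *
plan((540,0,230),(581,-294,230))
```

```text
pos [441.6 295.3 229.3] toolz [-0.0154  0.0884 -0.996 ] tooly [0.979 0.205 0.003] twist 0.034 q [3.140e+01 1.000e-01 2.800e+00 9.080e+01 4.800e+00 1.096e+02]
(540, 0, 230) [-307.9   35.8  -28.3]
(581, -294, 230) [-602.8   15.6  -55. ]
```

Request:
apply_moves:
  motion:
    - {"xyz": [-40,1,-4],"twist": 0,"jaw": 1}
    - {"xyz": [-100,3,-9],"twist": 0,"jaw": 1}
    - {"xyz": [-160,4,-15],"twist": 0,"jaw": 1}
    - {"xyz": [-220,6,-20],"twist": 0,"jaw": 1}
    - {"xyz": [-280,7,-26],"twist": 0,"jaw": 1}

```text
time: 10.32
ee_pos: [0.5059, 0.0193, 0.2279]
tcp_rot: [179.9, -5.1, 101.8]
wrist_force: [1.1, 0.7, 1.1]
opening: 0.0852
grasp_force: 0.0
```

Request:
apply_moves:
  motion:
    - {"xyz": [-60,2,-5],"twist": 0,"jaw": 1}
    - {"xyz": [-120,3,-11],"twist": 0,"jaw": 1}
    - {"xyz": [-180,5,-16],"twist": 0,"jaw": 1}
    - {"xyz": [-240,6,-22],"twist": 0,"jaw": 1}
    - {"xyz": [-300,8,-27],"twist": 0,"jaw": 1}

```text
time: 10.95
ee_pos: [0.5755, -0.274, 0.2282]
tcp_rot: [179.9, -5.1, 101.8]
wrist_force: [0.4, -0.4, 0.1]
opening: 0.0855
grasp_force: 0.0
```

Request:
apply_moves:
  motion:
    - {"xyz": [0,0,0],"twist": 0.034,"jaw": 1}
    - {"xyz": [0,0,0],"twist": 0.034,"jaw": 1}

```text
time: 11.2
ee_pos: [0.5752, -0.2719, 0.2277]
tcp_rot: [-179.8, -5.1, 99.8]
wrist_force: [-0.3, 0.6, -0.4]
opening: 0.0857
grasp_force: 0.0
```

Run:
```python
from h import *
a,wa=cloud("top"); b,wb=cloud("scene"); np.savez("s1.npz",a=a,wa=wa,b=b,wb=wb)
save("p2",np.hstack([a[100:350,100:400],b[50:300,100:400]]))
for n,i,w,g in(("top",a,wa,.0),("scene",b,wb,0)):
    d=np.hypot(w[...,0]-.539,w[...,1]+.008)
    m=(d<.02)&(w[...,2]>.03)
    print(n,"spindle",m.sum(),np.round(np.median(w[m],0)*1000,1))
    m=(d<.02)&(w[...,2]>.09); print(circ(w[m][:,:2]),np.round(w[m].max(0)*1000,1),np.round(np.mean(w[m],0)*1000,1))
    d=np.hypot(w[...,0]-.442,w[...,1]-.301)
    wh=(i.min(-1)>130)&(np.ptp(i.astype(int),axis=-1)<40)
    m=(d<.08)&(w[...,2]>.082)&wh; print("tube",m.sum(),circ(w[m][:,:2]),np.round(np.median(w[m],0)*1000,1))
    m=(d<.09)&(w[...,2]>.008)&(w[...,2]<.02)&wh; print("flange",m.sum(),circ(w[m][:,:2]),np.round(np.percentile(w[m][:,2]*1000,[5,50,95]),1))
plan((581,-300,230),(581,-294,150),(581,-294,90),(581,-294,76))
```

```text
top spindle 38 [537.1  -7.7 104.3]
[539.1  -7.3   8.7] [547.2   1.2 115.3] [538.8  -7.1 105.2]
tube 109 [442.2 297.8  21.8] [442.5 296.7  90.5]
flange 493 [442.  298.6  50.5] [ 8.7 11.7 15.4]
scene spindle 101 [544.2 -10.1  75.7]
[540.   -7.9   9.9] [549.7  -3.9 113.6] [542.6 -10.4 103.2]
tube 80 [442.8 295.6  24.1] [443.3 294.3  91.5]
flange 303 [442.4 294.4  51.8] [ 9.5 12.9 17.3]
pos [ 575.3 -270.9  228.7] toolz [-0.0173  0.0869 -0.9961] tooly [ 0.985  0.173 -0.002] twist -0.023 q [-26.9  20.2  25.7  98.6   4.   53. ]
(581, -300, 230) [-29.4   0.5  -4. ]
(581, -294, 150) [-30.6   1.7  76.2]
(581, -294, 90) [-36.    1.9 136. ]
(581, -294, 76) [-37.2   1.9 149.9]
```

View pics/p2.png

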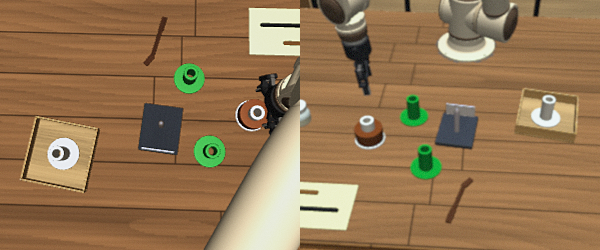

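The top view (60,152) and scene view (545,110) show the empty spool upright at the tray's centre. The spindle is bare at (160,125), and the gripper is near the full spool at (255,112). Grasping the full spool.

Request:
apply_moves:
  motion:
    - {"xyz": [-24,2,20],"twist": 0,"jaw": 1}
    - {"xyz": [-31,2,70],"twist": 0,"jaw": 1}
    - {"xyz": [-34,2,115],"twist": 0,"jaw": 1}
    - {"xyz": [-37,2,142],"twist": 0,"jaw": 1}
    - {"xyz": [-37,2,151],"twist": 0,"jaw": 1}

```text
time: 11.92
ee_pos: [0.5799, -0.2941, 0.0717]
tcp_rot: [-179.7, -5.2, 99.9]
wrist_force: [0.5, -0.7, -0.4]
opening: 0.0855
grasp_force: 0.0
```

Request:
apply_moves:
  motion:
    - {"xyz": [0,0,0],"twist": 0,"jaw": 1}

```text
time: 12.05
ee_pos: [0.5809, -0.2946, 0.0744]
tcp_rot: [-179.8, -5.1, 99.9]
wrist_force: [0.7, -0.5, -0.0]
opening: 0.0855
grasp_force: 0.0
```

Run:
```python
from h import *
plan((581,-294,75))
```

```text
pos [ 580.9 -294.6   74.4] toolz [-0.018   0.0871 -0.996 ] tooly [ 0.985  0.172 -0.003] twist -0.031 q [-28.5  22.2  11.2  82.3   3.9  51.5]
(581, -294, 75) [ 0.6  0.2 -0.6]
```

Request:
apply_moves:
  motion:
    - {"xyz": [0,0,0],"twist": 0,"jaw": -1}
    - {"xyz": [0,0,0],"twist": 0,"jaw": -1}
    - {"xyz": [0,0,0],"twist": 0,"jaw": -1}
    - {"xyz": [0,0,0],"twist": 0,"jaw": -1}
    - {"xyz": [0,0,0],"twist": 0,"jaw": -1}
  grip_force: 60

```text
time: 12.68
ee_pos: [0.5815, -0.2951, 0.076]
tcp_rot: [-180.0, -5.0, 99.9]
wrist_force: [-1.1, -0.3, 6.3]
opening: 0.0428
grasp_force: 61.2
```

Request:
apply_moves:
  motion:
    - {"xyz": [0,0,-8],"twist": 0,"jaw": -1}
    - {"xyz": [2,0,-25],"twist": 0,"jaw": -1}
    - {"xyz": [5,0,-60],"twist": 0,"jaw": -1}
    - {"xyz": [9,0,-100],"twist": 0,"jaw": -1}
    - {"xyz": [12,0,-135],"twist": 0,"jaw": -1}

```text
time: 13.3
ee_pos: [0.5813, -0.2946, 0.2126]
tcp_rot: [-179.9, -5.0, 99.9]
wrist_force: [1.3, -0.2, -4.0]
opening: 0.042
grasp_force: 61.5
```

Run:
```python
from h import *
b,w=cloud("scene"); i=b.astype(int)
br=(i[...,0]>i[...,2]*1.6); 
d=np.hypot(w[...,0]-.581,w[...,1]+.294)
wh=(b.min(-1)>130)&(np.ptp(i,axis=-1)<40)
for nm,m in (("flange",wh&(d<.07)&(w[...,2]>.1)&(w[...,2]<.16)),("tape",br&(d<.06)&(w[...,2]>.15))):
    p=w[m]
    if len(p): print(nm,len(p),circ(p[:,:2]),np.round(p.min(0)*1000),np.round(p.max(0)*1000))
save("p3",cv2.resize(b[60:260,90:290],None,fx=3,fy=3))
plan((581,-294,205),(539,-7.5,205))
```

```text
flange 109 [ 587.1 -293.9   49.3] [ 563. -343.  136.] [ 633. -246.  155.]
tape 759 [ 585.4 -296.6   56.1] [ 529. -351.  151.] [ 640. -250.  645.]
pos [ 582.  -295.   217.7] toolz [-0.0115  0.0837 -0.9964] tooly [0.985 0.172 0.003] twist 0.037 q [-28.5  22.2  27.1  97.7   3.9  51.5]
(581, -294, 205) [ 0.  -0.8 12.8]
(539, -7.5, 205) [288.4   7.1  37.2]
```

View pics/p3.png

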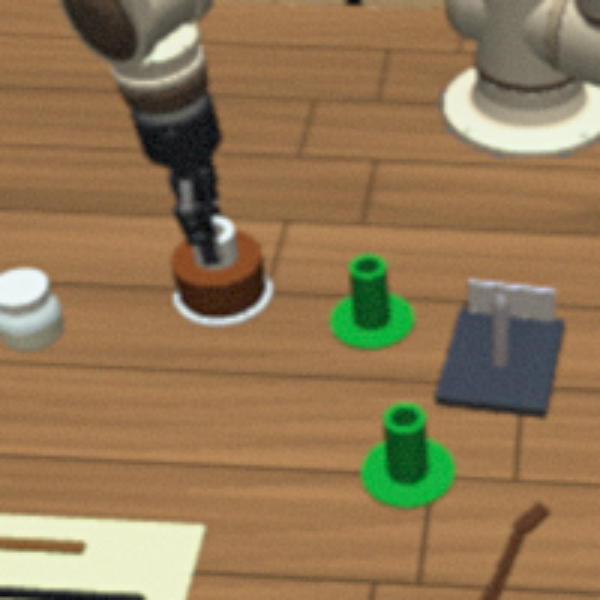

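The picture shows the full spool gripped by its tube and hanging upright at (220,280). The spindle is at (500,330).

Request:
apply_moves:
  motion:
    - {"xyz": [20,0,2],"twist": 0,"jaw": -1}
    - {"xyz": [60,1,5],"twist": 0,"jaw": -1}
    - {"xyz": [110,3,10],"twist": 0,"jaw": -1}
    - {"xyz": [160,4,15],"twist": 0,"jaw": -1}
    - {"xyz": [205,5,19],"twist": 0,"jaw": -1}

```text
time: 13.98
ee_pos: [0.5503, -0.0894, 0.2099]
tcp_rot: [-179.9, -5.1, 99.9]
wrist_force: [1.2, 0.8, -2.6]
opening: 0.0425
grasp_force: 61.6
```

Request:
apply_moves:
  motion:
    - {"xyz": [40,1,3],"twist": 0,"jaw": -1}
    - {"xyz": [68,2,5],"twist": 0,"jaw": -1}
    - {"xyz": [83,2,7],"twist": 0,"jaw": -1}
    - {"xyz": [83,2,7],"twist": 0,"jaw": -1}
    - {"xyz": [83,2,7],"twist": 0,"jaw": -1}

```text
time: 14.6
ee_pos: [0.5387, -0.0094, 0.2096]
tcp_rot: [-179.9, -5.1, 99.8]
wrist_force: [0.0, 0.2, -2.2]
opening: 0.0421
grasp_force: 61.6
```

Run:
```python
from h import *
a,wa=cloud("top"); b,wb=cloud("scene")
for n,im,w in (("top",a,wa),("scene",b,wb)):
    i=im.astype(int); d=np.hypot(w[...,0]-.539,w[...,1]+.008)
    wh=(im.min(-1)>130)&(np.ptp(i,axis=-1)<40)
    br=(i[...,0]>i[...,2]*1.6)&(i[...,0]>i[...,1]*1.25)
    for nm,m in (("flange",wh&(d<.07)&(w[...,2]>.11)&(w[...,2]<.165)),("tapetop",br&(d<.06)&(w[...,2]>.17)&(w[...,2]<.2)),("tube",wh&(d<.04)&(w[...,2]>.208)&(w[...,2]<.24))):
        p=w[m]
        if len(p)>3: print(n,nm,len(p),circ(p[:,:2]),np.round(p.min(0)*1000),np.round(p.max(0)*1000),np.round(np.median(p,0)*1000,1))
f=lambda x:cv2.resize(x,None,fx=4,fy=4,interpolation=cv2.INTER_CUBIC)
save("p4",np.hstack([f(a[150:280,210:310]),f(b[90:220,205:305])]))
for k in range(3): plan((539,-7.5,205))
```

```text
scene flange 101 [544.2 -11.2  49.2] [531. -59. 134.] [592.  37. 154.] [575.1 -14.  139.7]
scene tapetop 368 [542.3 -10.6  47.5] [505. -55. 170.] [588.  33. 199.] [562.1 -11.1 185.7]
scene tube 28 [539.5 -11.4  21.7] [530. -33. 209.] [556.  10. 226.] [540.4 -10.8 219.7]
pos [538.7  -9.6 209.5] toolz [-0.0178  0.0868 -0.9961] tooly [ 0.985  0.171 -0.003] twist -0.031 q [-3.5  4.   4.6 91.9  4.9 76.7]
(539, -7.5, 205) [1.6 0.7 4.7]
pos [538.7  -9.6 209.5] toolz [-0.0178  0.0868 -0.9961] tooly [ 0.985  0.171 -0.003] twist -0.031 q [-3.5  4.   4.6 91.9  4.9 76.7]
(539, -7.5, 205) [1.6 0.7 4.7]
pos [538.7  -9.6 209.5] toolz [-0.0178  0.0868 -0.9961] tooly [ 0.985  0.171 -0.003] twist -0.031 q [-3.5  4.   4.6 91.9  4.9 76.7]
(539, -7.5, 205) [1.6 0.7 4.7]
```

View pics/p4.png

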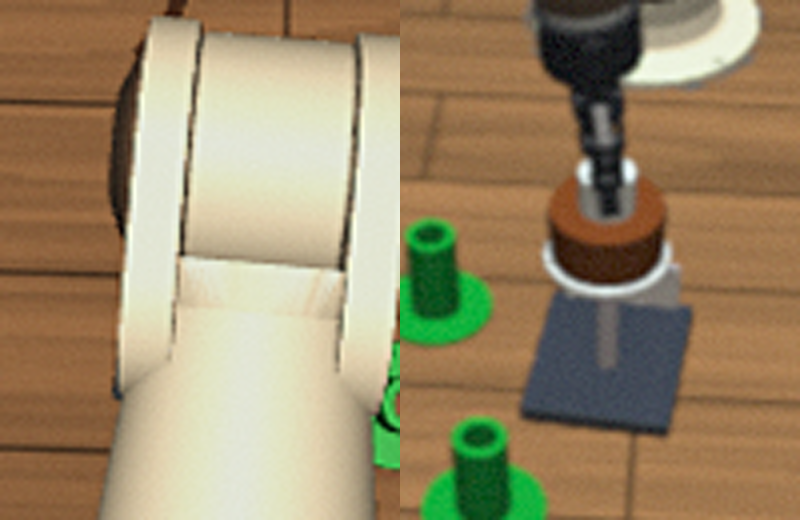

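In the scene crop the spool hangs level at (605,220), centred over the spindle at (607,330). The top camera is blocked by the arm. Lowering in stages while watching the force.

Request:
apply_moves:
  motion:
    - {"xyz": [-0.7,0,8],"twist": 0,"jaw": -1}
    - {"xyz": [-1.4,0,16],"twist": 0,"jaw": -1}
    - {"xyz": [-2.2,0,25],"twist": 0,"jaw": -1}
    - {"xyz": [-3.1,0,35],"twist": 0,"jaw": -1}
    - {"xyz": [-3.1,0,35],"twist": 0,"jaw": -1}

```text
time: 15.32
ee_pos: [0.5379, -0.0086, 0.1734]
tcp_rot: [-179.8, -5.1, 99.9]
wrist_force: [-0.3, -0.3, -3.6]
opening: 0.0424
grasp_force: 61.5
```

Request:
apply_moves:
  motion:
    - {"xyz": [-0.5,0,6],"twist": 0,"jaw": -1}
    - {"xyz": [-1.1,0,12],"twist": 0,"jaw": -1}
    - {"xyz": [-1.8,0,20],"twist": 0,"jaw": -1}
    - {"xyz": [-2.2,0,25],"twist": 0,"jaw": -1}
    - {"xyz": [-2.2,0,25],"twist": 0,"jaw": -1}

```text
time: 15.95
ee_pos: [0.5381, -0.0086, 0.1489]
tcp_rot: [-179.8, -5.1, 99.9]
wrist_force: [-0.2, -0.9, -2.4]
opening: 0.0421
grasp_force: 61.6
```

Request:
apply_moves:
  motion:
    - {"xyz": [-0.8,0,10],"twist": 0,"jaw": -1}
    - {"xyz": [-1.8,0,20],"twist": 0,"jaw": -1}
    - {"xyz": [-2.7,0,30],"twist": 0,"jaw": -1}
    - {"xyz": [-3.5,0,40],"twist": 0,"jaw": -1}
    - {"xyz": [-4.2,0,47],"twist": 0,"jaw": -1}

```text
time: 16.58
ee_pos: [0.538, -0.0086, 0.1013]
tcp_rot: [-179.8, -5.1, 99.9]
wrist_force: [0.5, -0.6, -3.3]
opening: 0.0419
grasp_force: 61.6
```

Request:
apply_moves:
  motion:
    - {"xyz": [-0.2,0,2],"twist": 0,"jaw": -1}
    - {"xyz": [-0.4,0,4],"twist": 0,"jaw": -1}
    - {"xyz": [-0.5,0,6],"twist": 0,"jaw": -1}
    - {"xyz": [-0.6,0,7],"twist": 0,"jaw": -1}
    - {"xyz": [-0.6,0,7],"twist": 0,"jaw": -1}

```text
time: 17.2
ee_pos: [0.5382, -0.0086, 0.0952]
tcp_rot: [-179.9, -5.1, 99.9]
wrist_force: [-0.3, -0.5, -3.2]
opening: 0.0422
grasp_force: 61.6
```

Request:
apply_moves:
  motion:
    - {"xyz": [-0.1,0,1],"twist": 0,"jaw": -1}
    - {"xyz": [-0.2,0,2],"twist": 0,"jaw": -1}
    - {"xyz": [-0.2,0,2.5],"twist": 0,"jaw": -1}
    - {"xyz": [-0.2,0,2.5],"twist": 0,"jaw": -1}

```text
time: 17.7
ee_pos: [0.5383, -0.0086, 0.094]
tcp_rot: [-179.9, -5.1, 99.9]
wrist_force: [-4.0, 0.2, 7.1]
opening: 0.0424
grasp_force: 62.6
```

Contact with the base, so I release and retreat.

Request:
apply_moves:
  motion:
    - {"xyz": [0,0,0],"twist": 0,"jaw": 0.15}
    - {"xyz": [0,0,0],"twist": 0,"jaw": 0.4}
    - {"xyz": [0,0,0],"twist": 0,"jaw": 1}
    - {"xyz": [0,0,0],"twist": 0,"jaw": 1}
    - {"xyz": [0,0,0],"twist": 0,"jaw": 1}

```text
time: 18.32
ee_pos: [0.5382, -0.0086, 0.0926]
tcp_rot: [-179.8, -5.1, 99.9]
wrist_force: [-1.3, 0.7, -0.0]
opening: 0.0853
grasp_force: 0.0
```

Request:
apply_moves:
  motion:
    - {"xyz": [1,0,-15],"twist": 0,"jaw": 1}
    - {"xyz": [4,0,-45],"twist": 0,"jaw": 1}
    - {"xyz": [7,0,-80],"twist": 0,"jaw": 1}
    - {"xyz": [10,0,-120],"twist": 0,"jaw": 1}
    - {"xyz": [12,0,-140],"twist": 0,"jaw": 1}

```text
time: 18.95
ee_pos: [0.5391, -0.0091, 0.2368]
tcp_rot: [179.9, -5.0, 99.9]
wrist_force: [0.2, 0.4, -1.4]
opening: 0.0854
grasp_force: 0.0
```

Request:
apply_moves:
  motion:
    - {"xyz": [-50,0,-4],"twist": 0,"jaw": 1}
    - {"xyz": [-100,0,-9],"twist": 0,"jaw": 1}
    - {"xyz": [-150,0,-13],"twist": 0,"jaw": 1}
    - {"xyz": [-200,0,-18],"twist": 0,"jaw": 1}
    - {"xyz": [-250,0,-22],"twist": 0,"jaw": 1}

```text
time: 19.58
ee_pos: [0.5819, -0.2579, 0.2342]
tcp_rot: [-179.9, -5.0, 99.9]
wrist_force: [0.4, 1.1, 0.2]
opening: 0.0853
grasp_force: 0.0
```

Run:
```python
from h import *
a,wa=cloud("top"); b,wb=cloud("scene")
for n,im,w in (("top",a,wa),("scene",b,wb)):
    i=im.astype(int); d=np.hypot(w[...,0]-.539,w[...,1]+.008)
    wh=(im.min(-1)>130)&(np.ptp(i,axis=-1)<40)
    for nm,m in (("tube",wh&(d<.04)&(w[...,2]>.095)&(w[...,2]<.12)),("tape",(d<.055)&(w[...,2]>.064)&(w[...,2]<.078)&~wh)):
        p=w[m]
        if len(p)>3: print(n,nm,len(p),circ(p[:,:2]),np.round(np.median(p,0)*1000,1))
save("p5",np.hstack([a[100:350,100:400],b[50:300,100:400]]))
```

```text
top tube 111 [539.2  -6.5  21.3] [538.7  -5.3 103. ]
top tape 534 [539.7  -7.1  45.8] [536.8  -7.1  69.4]
scene tube 94 [538.4 -10.3  23.1] [542.7  -9.5 103.6]
scene tape 309 [540.1 -12.7  49.4] [557.   -9.3  71.2]
```

View pics/p5.png

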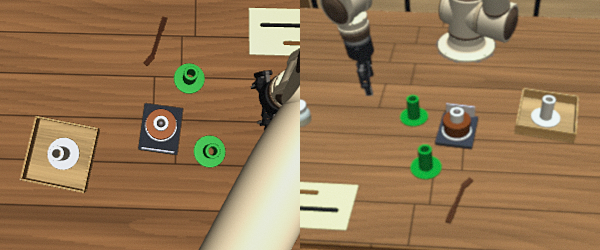

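The full spool is seated at (161,125), with its tube top at 103 mm as it should be. The empty spool stands in the tray at (62,153), and the bystanders in view haven't moved.

```bash
python3 -c "
from workcell import bot
print(bot.job_done())"
```

```text
the job is handed in; nothing more can be done
None
```

The job is handed in: the full spool sits fully down on the spindle, flange down, the empty spool stands upright in the tray, and the arm never went near the bottle, jar or blank; no verdict came back.

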